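# Heft two kit cartons and pack the heavier one at the bottom

## Task

Two closed cartons of fittings are to go into the blue tote, the heavier one at the bottom, but their weight does not show. Before packing either, heft them: lift the flat carton about 5 cm clear of the bench for a second and set it back on the bench, then lift the tall carton in the same way. Then stand the heavier one on the floor of the tote, near the middle, and set the other one on top of it, centred and both the same way up as they stand now; set them down, do not drop them.

Things in the scene. Friction and masses are not known exactly. Their poses are not given: they have to be found in the camera images.
- flat_carton: The flat carton: closed white cardboard box with a blue band, 90 (its x) x 62 (its y) x 45 mm high. Origin at the centre of its underside, z up. Grip it from above across the 62 mm. It weighs between 0.1 and 0.75 kg, different each time.
- tall_carton: The tall carton: closed white cardboard box with a blue band, 75 (its x) x 55 (its y) x 60 mm high. Origin at the centre of its underside, z up. Grip it from above across the 55 mm. It weighs between 0.1 and 0.75 kg; the flat one may be lighter or heavier than it. If the two differ by less than about 40 g either may go below.
- tote: The open blue plastic tote, fixed to the bench: 170 x 170 mm outside (180 over its rim), 70 mm high, walls and floor 4 mm thick. Origin at the centre of its underside, x and y along its sides, z up. Between it and the robot stands a fixed test jig with an upright red handle up to 170 mm high, and at the left (y over 0.43 m) a machine about 250 mm high: keep above them.

How it is judged:
By the outcome, as a careful person would: the job done as asked, in the order asked, and still so for the second after the job is handed in, with the robot touching nothing.
It also fails if it takes over 72 s, if anything falls off the work surface, if the arm or the gripper's body presses on something with over 40 N, if the wrist force passes 120 N, or if a joint passes its speed limit or range.

## Robot

A 7-joint arm with a two-finger parallel gripper is mounted at the origin on the work surface; the furniture and walls round the work are solid. World frame = base frame: x ahead of the robot, y to its left, z up, the work surface at z = 0. Lengths are in m, angles in rad, forces in N, time in s.
With the tool pointing down it reaches from about 0.425 to 0.925 m from the base axis. Payload 6.8 kg.
Tool frame: the origin (TCP) lies on the centre line of the jaws, within the pads' length; the fingertips stand 8 mm ahead of it and the grasp point (between the pads) lies 11 mm behind it; z points along the fingers, y is the line along which they close (so a half turn about z gives the same grasp; the last joint's range is limited). The gripper opens to 85 mm and grips with 20 to 120 N. Pads are 22 mm wide; open, the fingers measure 114 mm over their backs; the gripper's body (76 mm by 85 mm) begins 54 mm behind the grasp point. The pads swing forward as they close: fully open they stand 13 mm farther back than shut.
Start: joints at [-1.305, 0.477, 0.022, 1.555, -0.011, 1.109, -0.083], TCP at [0.246, 0.628, 0.204] pointing down, gripper open.
Joint ranges: [-2.96, 2.96], [-0.34, 2.1], [-1.41, 1.46], [0.24, 2.44], [-1.37, 4.51], [0.17, 1.92], [-2.96, 2.96]. Speed limits (rad/s): [2.39, 2.39, 3.14, 3.14, 3.14, 3.14, 3.14].

## Interface

Orientations are given as a 3x3 rotation matrix whose columns are the frame's x, y, z axes.
In Python, from cell import state, imaging, ticket gives the robot as it stands.
- The arm moves only by the tool play_rows, never from a script. Its argument "increments" is a list of rows, each an object with "offset": the shift along the tool's x, y, z in m, a list of three; "rotation": the turn, a rotation vector about the tool's x, y, z in rad, a list of three. A call has 1 to 10 rows; each row is the pose to reach, as a shift and turn from the pose commanded when the call began, along the tool's axes at that moment; what a row does not reach only later rows make up. A row lasts 1/12 s, in which the tool goes at most 41.7 mm and 7.16 degrees, less where a joint would pass 70% of its speed; a pose out of reach is approached as far as the arm can. A call with a gripper value outside its range is refused whole. "grip" is the closure, from -1 (fully open) to 1 (shut), so that 0 is half open, set as the call begins (left out, the last holds). The fingers move at their own pace and stop on an object; "squeeze" is the grip in N (left out, the last holds). Time passes only in rows, so rows that repeat a pose let the fingers close. It gives the time, the measured TCP pose, the force, the opening and the grip force at its end, in the units of the state.
- state(): the state, without advancing time (a new reading comes with each control period).
- imaging.read_camera(name): name is "side" or "top" or "wrist"; returns a dict with "pixels" (400x640x3 uint8, red, green, blue), "fx", "fy", "cx", "cy" (pixels), "position" and "orientation" of the camera in the world. Camera axes: x right, y down, z forward; pixel columns grow to the right and rows downward; lengths in m; the calibration is good to about 2 mm. A picture is of the moment at which its call begins. There is no depth.
- ticket.job_done(): hands the job in; it is judged then, once.
The state is a dict: "clock": time; "joint_positions": joint angles; "qvel": joint speeds; "tau": joint torques, N m; "tool_pos": TCP position; "tcp_rot": TCP orientation; "force": force on the tool from outside, world axes, zero at the start; "moment": the same for the moment, N m; "finger_gap": finger opening in m; "finger_force": force on a finger pad.
Only numpy, scipy, OpenCV 4.12 (cv2) and the standard library are available. Lean on these libraries where they do the work, as an engineer would, in place of code of your own. Each camera call takes 0.05 s, during which the arm holds its last target. There are 200 camera calls.

## Working session

There is one attempt and no reset: what is moved stays moved. The work goes in short steps, Python scripts to look and compute and a tool call to move; the robot and the scene stay as the last step left them, time stands still between calls to the robot, and variables do not carry over. Pictures are saved under pics/ and viewed, at most 10 in all, crops included, and the job is handed in when it is done.

Besides the shell and the picture viewer there is one more tool, called after "Call:" in YAML: its name, and indented under it one key for each argument. play_rows: Moves the arm, as the interface text tells. Its arguments: {"type":"object","properties":{"increments":{"type":"array"},"grip":{"type":"number"},"squeeze":{"type":"number"}},"required":["increments"]}

```bash
mkdir -p pics; ls; python3 - <<'E'
from cell import state, imaging
import cv2,numpy as np,pickle
s=state();print(s['clock'],s['tool_pos'],np.round(s['tcp_rot'],3).tolist(),s['force'],s['finger_gap'])
d={}
for n in('side','top'):
    c=imaging.read_camera(n);d[n]=c
    print(n,c['fx'],c['cx'],c['cy'],np.round(c['position'],3),np.round(c['orientation'],3).tolist())
    cv2.imwrite(f'pics/{n}0.png',cv2.cvtColor(c['pixels'],cv2.COLOR_RGB2BGR))
pickle.dump(d,open('d0.pkl','wb'))
E
```

```text
pics
0.0 [0.24626521 0.62779189 0.20332666] [[-0.931, 0.365, -0.001], [0.365, 0.931, -0.002], [-0.0, -0.002, -1.0]] [-0.35663772 -0.07296141  0.24995516] 0.0856014416639084
side 367.339406697858 316.94986008127864 196.8784838246211 [ 0.957 -0.038  0.831] [[0.227, 0.864, -0.45], [0.974, -0.208, 0.092], [-0.014, -0.459, -0.888]]
top 375.71900629689105 316.59610552294225 198.15025935764123 [0.427 0.064 0.898] [[-0.004, -0.989, 0.148], [-1.0, 0.002, -0.009], [0.009, -0.148, -0.989]]
```

View pics/top0.png

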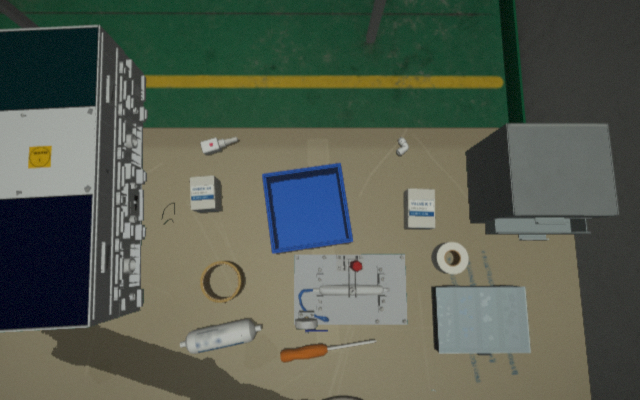

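View pics/side0.png

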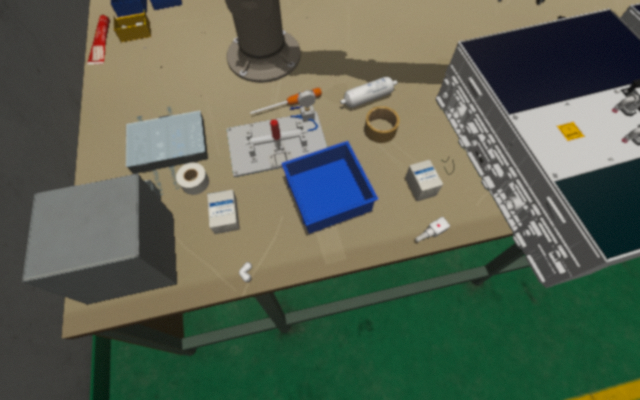

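The top view shows the tall carton at (203,193), the flat one at (421,208) and the tote at (308,208), turned about 5°. The jig is below the tote at (350,290). In the side view the flat carton is at (222,210), the tall one at (425,178) and the tote at (330,187). The arm is out of view behind the machine.

```bash
cat > h.py <<'E'
import numpy as np,cv2
def ray(c,uv,z):
    uv=np.atleast_2d(uv).astype(float)
    d=np.c_[(uv[:,0]-c['cx'])/c['fx'],(uv[:,1]-c['cy'])/c['fy'],np.ones(len(uv))]@np.array(c['orientation']).T
    p=np.array(c['position']);t=(z-p[2])/d[:,2]
    return p+d*t[:,None]
def rect(c,m,z):
    """biggest contour of mask -> ray-cast on plane z -> min area rectangle"""
    k=max(cv2.findContours(m.astype(np.uint8),0,cv2.CHAIN_APPROX_NONE)[0],key=cv2.contourArea)
    P=ray(c,k[:,0],z)[:,:2]
    return cv2.minAreaRect((P*1000).astype(np.float32)),cv2.boundingRect(k)
E
python3 - <<'E'
import pickle,numpy as np,cv2
from h import *
d=pickle.load(open('d0.pkl','rb'))
for cam,boxes in(('top',{'tall':(185,170,222,215,.06),'flat':(400,182,442,234,.045),'tote':(255,155,360,260,.07)}),('side',{'tall':(405,155,446,200,.06),'flat':(203,185,243,235,.045),'tote':(275,140,383,235,.07)})):
    c=d[cam];hsv=cv2.cvtColor(c['pixels'],cv2.COLOR_RGB2HSV).astype(int)
    H,S,V=hsv[...,0],hsv[...,1],hsv[...,2]
    blue=(H>95)&(H<130)&(S>90)
    for n,(a,b,e,f,z) in boxes.items():
        w=np.zeros_like(blue);w[b:f,a:e]=1
        m=w&(blue if n=='tote' else (blue|((S<50)&(V>120))))
        print(cam,n,rect(c,m,z))
im=np.vstack([np.hstack([cv2.resize(d['top']['pixels'][170:235,a:a+60],None,fx=6,fy=6,interpolation=2) for a in(175,390)]) ])
cv2.imwrite('pics/crop.png',im[...,::-1])
E
```

```text
top tall (((566.8521728515625, 315.10443115234375), (77.82889556884766, 55.520591735839844), 4.883327007293701), (189, 175, 26, 36))
top flat (((532.1842041015625, -184.34500122070312), (62.183738708496094, 91.93280792236328), 87.72193145751953), (408, 188, 28, 41))
top tote (((530.71533203125, 78.6275863647461), (179.6032257080078, 178.86581420898438), 8.139601707458496), (262, 163, 91, 90))
side tall (((570.71435546875, 312.0982666015625), (80.67479705810547, 58.285606384277344), 4.474900722503662), (409, 160, 34, 31))
side flat (((534.7677612304688, -184.8334503173828), (64.19141387939453, 94.70745086669922), 88.44771575927734), (207, 190, 30, 39))
side tote (((544.5491943359375, 76.25129699707031), (199.69129943847656, 182.64886474609375), 8.208150863647461), (282, 141, 96, 92))
```

View pics/crop.png

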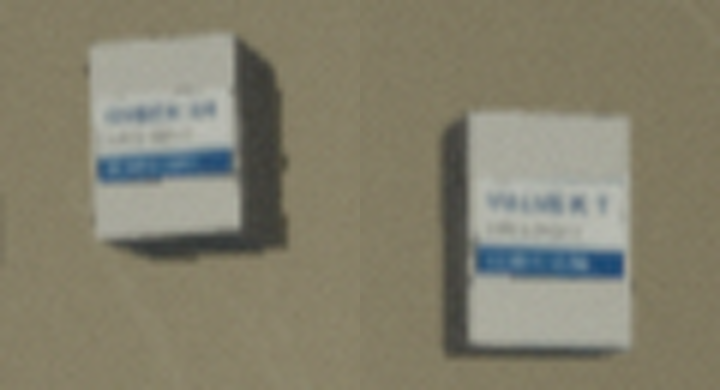

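```bash
cat >> h.py <<'E'
def go(x,y,z,yaw):
    """offset/rotation (tool axes) from the present pose to a tool-down pose, tool y axis at yaw+90 deg"""
    from cell import state
    from scipy.spatial.transform import Rotation as Ro
    s=state();R=np.array(s['tcp_rot']);a=np.radians(yaw)
    G=np.c_[[-np.cos(a),-np.sin(a),0],[-np.sin(a),np.cos(a),0],[0,0,-1.]]
    if Ro.from_matrix(R.T@G).magnitude()>np.pi/2:G[:,:2]*=-1
    print(np.round(R.T@(np.array([x,y,z])-s['tool_pos']),4).tolist(),np.round(Ro.from_matrix(R.T@G).as_rotvec(),3).tolist())
E
python3 -c "
from h import *
go(.246,.628,.39,-21.4);go(.52,.25,.39,-2);go(.533,-.184,.2,-2)"
```

```text
[0.0003, -0.0003, -0.1866] [-0.002, 0.0, -0.0]
[-0.3928, -0.2521, -0.1861] [-0.002, -0.0, -0.339]
[-0.5634, -0.6511, 0.0045] [-0.002, -0.0, -0.339]
```

Call:
play_rows:
  increments:
    - {"offset":[0,0,-0.04],"rotation":[0,0,0]}
    - {"offset":[0,0,-0.08],"rotation":[0,0,0]}
    - {"offset":[0,0,-0.12],"rotation":[0,0,0]}
    - {"offset":[0,0,-0.16],"rotation":[0,0,0]}
    - {"offset":[0,0,-0.186],"rotation":[0,0,0]}
    - {"offset":[-0.034,-0.021,-0.186],"rotation":[0,0,-0.05]}
    - {"offset":[-0.068,-0.042,-0.186],"rotation":[0,0,-0.1]}
    - {"offset":[-0.102,-0.064,-0.186],"rotation":[0,0,-0.15]}
    - {"offset":[-0.136,-0.087,-0.186],"rotation":[0,0,-0.2]}
    - {"offset":[-0.17,-0.11,-0.186],"rotation":[0,0,-0.25]}
  grip: -1
  squeeze: 50

```text
clock: 0.93
tool_pos: [0.3653, 0.462, 0.3899]
tcp_rot: [[-0.993, 0.121, -0.0], [0.121, 0.993, -0.001], [0.0, -0.001, -1.0]]
force: [0.1, -0.2, 0.6]
finger_gap: 0.0851
finger_force: 0.0
```

```bash
python3 -c "
from h import *
go(.52,.25,.39,-2);go(.533,-.184,.2,-2)"
```

```text
[-0.1792, -0.1917, -0.0001] [-0.001, -0.0, -0.086]
[-0.2446, -0.6208, 0.1902] [-0.001, -0.0, -0.086]
```

Call:
play_rows:
  increments:
    - {"offset":[-0.18,-0.192,0],"rotation":[0,0,-0.086]}
    - {"offset":[-0.18,-0.192,0],"rotation":[0,0,-0.086]}
    - {"offset":[-0.18,-0.192,0],"rotation":[0,0,-0.086]}
    - {"offset":[-0.18,-0.192,0],"rotation":[0,0,-0.086]}
    - {"offset":[-0.18,-0.192,0],"rotation":[0,0,-0.086]}
    - {"offset":[-0.18,-0.192,0],"rotation":[0,0,-0.086]}
    - {"offset":[-0.18,-0.192,0],"rotation":[0,0,-0.086]}
    - {"offset":[-0.245,-0.62,0.1],"rotation":[0,0,-0.086]}
    - {"offset":[-0.245,-0.62,0.1],"rotation":[0,0,-0.086]}
    - {"offset":[-0.245,-0.62,0.1],"rotation":[0,0,-0.086]}

```text
clock: 1.77
tool_pos: [0.5224, 0.1278, 0.3613]
tcp_rot: [[-0.999, 0.037, -0.001], [0.037, 0.999, -0.0], [0.001, -0.0, -1.0]]
force: [2.2, -0.1, 0.6]
finger_gap: 0.0854
finger_force: 0.0
```

```bash
python3 -c "
from h import *
go(.533,-.184,.2,-2)"
```

```text
[-0.0222, -0.3111, 0.1614] [-0.0, -0.001, -0.002]
```

Call:
play_rows:
  increments:
    - {"offset":[-0.022,-0.3,0.16],"rotation":[0,0,0]}
    - {"offset":[-0.022,-0.3,0.16],"rotation":[0,0,0]}
    - {"offset":[-0.022,-0.3,0.16],"rotation":[0,0,0]}
    - {"offset":[-0.022,-0.3,0.16],"rotation":[0,0,0]}
    - {"offset":[-0.022,-0.3,0.16],"rotation":[0,0,0]}
    - {"offset":[-0.022,-0.3,0.16],"rotation":[0,0,0]}
    - {"offset":[-0.022,-0.3,0.16],"rotation":[0,0,0]}
    - {"offset":[-0.022,-0.3,0.16],"rotation":[0,0,0]}
    - {"offset":[-0.022,-0.3,0.16],"rotation":[0,0,0]}
    - {"offset":[-0.022,-0.3,0.16],"rotation":[0,0,0]}

```text
clock: 2.6
tool_pos: [0.5313, -0.1745, 0.2004]
tcp_rot: [[-0.999, 0.044, -0.004], [0.044, 0.999, -0.001], [0.004, -0.001, -1.0]]
force: [-0.3, 0.9, 0.6]
finger_gap: 0.0852
finger_force: 0.0
```

```bash
python3 - <<'E'
from h import *
from cell import state,imaging
c=imaging.read_camera('wrist');s=state()
print(s['clock'],s['tool_pos'],s['force'],np.round(c['position'],3),np.round(c['orientation'],2).tolist())
hsv=cv2.cvtColor(c['pixels'],cv2.COLOR_RGB2HSV).astype(int);H,S,V=np.moveaxis(hsv,2,0)
m=((H>95)&(H<130)&(S>90))|((S<50)&(V>120))
try: print(rect(c,m,.045))
except Exception as e: print(e)
cv2.imwrite('pics/w1.png',c['pixels'][...,::-1])
go(.533,-.184,.017,-2)
E
```

```text
2.65 [ 0.53253347 -0.17200178  0.20136135] [1.16689447 0.95005801 0.14612303] [ 0.464 -0.171  0.371] [[0.04, 0.96, 0.26], [1.0, -0.04, -0.01], [-0.0, 0.26, -0.97]]
(((543.0422973632812, 77.58660888671875), (208.02713012695312, 207.07373046875), 10.826101303100586), (453, 73, 187, 205))
[-0.0013, -0.012, 0.1844] [-0.0, -0.002, -0.006]
```

View pics/w1.png

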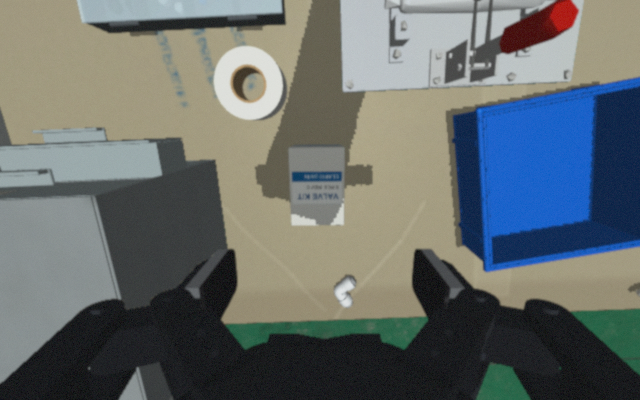

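The wrist view shows the flat carton between the jaws ahead, at columns 290–345 and rows 146–226. The roll, jig and tote are clear of the way down.

```bash
python3 - <<'E'
from h import *
from cell import imaging
c=imaging.read_camera('wrist')
P=ray(c,[(290,146),(343,146),(345,225),(291,225)],.045);print(P.round(4).tolist(),P.mean(0))
x,y,_=P.mean(0)
go(.533,-.184,.017,-2)
E
```

```text
[[0.4873, -0.2076, 0.045], [0.4896, -0.1496, 0.045], [0.5811, -0.1495, 0.045], [0.5785, -0.2129, 0.045]] [ 0.53413255 -0.17989473  0.045     ]
[-0.0002, -0.0137, 0.185] [0.001, -0.001, -0.003]
```

Call:
play_rows:
  increments:
    - {"offset":[0,-0.011,0.02],"rotation":[0,0,0]}
    - {"offset":[0,-0.011,0.06],"rotation":[0,0,0]}
    - {"offset":[0,-0.011,0.1],"rotation":[0,0,0]}
    - {"offset":[0,-0.011,0.13],"rotation":[0,0,0]}
    - {"offset":[0,-0.011,0.15],"rotation":[0,0,0]}
    - {"offset":[0,-0.011,0.165],"rotation":[0,0,0]}
    - {"offset":[0,-0.011,0.175],"rotation":[0,0,0]}
    - {"offset":[0,-0.011,0.182],"rotation":[0,0,0]}
    - {"offset":[0,-0.011,0.182],"rotation":[0,0,0]}
    - {"offset":[0,-0.011,0.182],"rotation":[0,0,0]}

```text
clock: 3.53
tool_pos: [0.5338, -0.1816, 0.0209]
tcp_rot: [[-0.999, 0.037, 0.001], [0.037, 0.999, 0.0], [-0.001, 0.0, -1.0]]
force: [-0.2, -0.1, 0.5]
finger_gap: 0.0853
finger_force: 0.0
```

Call:
play_rows:
  increments:
    - {"offset":[0,0,0],"rotation":[0,0,0]}
    - {"offset":[0,0,0],"rotation":[0,0,0]}
    - {"offset":[0,0,0],"rotation":[0,0,0]}
    - {"offset":[0,0,0],"rotation":[0,0,0]}
    - {"offset":[0,0,0],"rotation":[0,0,0]}
    - {"offset":[0,0,0],"rotation":[0,0,0]}
    - {"offset":[0,0,0],"rotation":[0,0,0]}
    - {"offset":[0,0,0],"rotation":[0,0,0]}
  grip: 1
  squeeze: 50

```text
clock: 4.2
tool_pos: [0.5329, -0.1822, 0.0201]
tcp_rot: [[-0.999, 0.038, -0.0], [0.038, 0.999, 0.0], [0.0, 0.0, -1.0]]
force: [-0.1, -1.3, 1.0]
finger_gap: 0.0002
finger_force: 0.0
```

The gap reads zero, so the jaws missed the carton. I'll look before doing anything else.

```bash
python3 - <<'E'
from h import *
from cell import imaging,state
ims=[]
w=imaging.read_camera('wrist')['pixels'];t=imaging.read_camera('side')['pixels'];u=imaging.read_camera('top')['pixels']
s=state();print(s['tool_pos'],s['finger_gap'],s['finger_force'],s['joint_positions'])
r=lambda i:cv2.resize(i,(400,250))
im=np.vstack([np.hstack([r(w),r(t)]),np.hstack([r(u),cv2.resize(t[140:265,140:340],(400,250))])])
cv2.imwrite('pics/m.png',im[...,::-1])
E
```

```text
[ 0.5329086  -0.18219786  0.02009935] -0.00048531458657438697 0.0 [-0.06095445  0.56521629  0.36412945  1.98277982 -0.32109718  0.64903137
  2.04237445]
```

View pics/m.png

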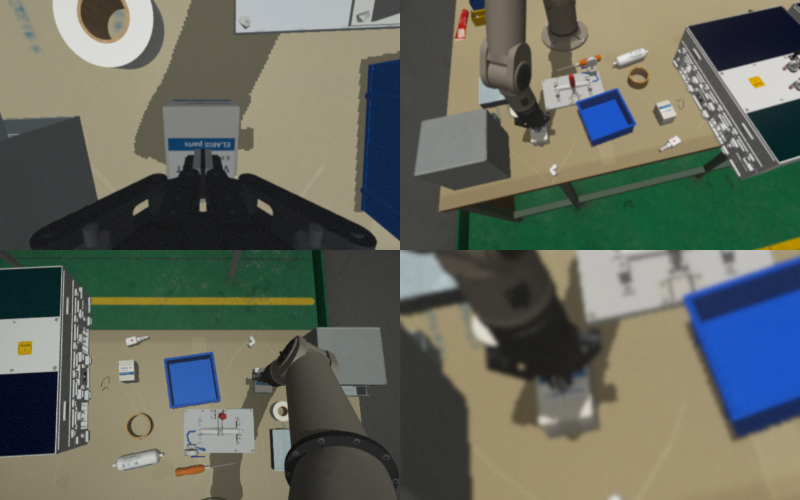

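View zoom.

```bash
python3 - <<'E'
from h import *
from cell import imaging,state
c=imaging.read_camera('wrist');w=c['pixels'];t=imaging.read_camera('side')['pixels']
print(c['fx'],c['cx'],c['cy'],c['position'],state()['tool_pos'])
im=np.hstack([cv2.resize(w[150:350,220:420],(400,400),interpolation=2),cv2.resize(t[180:240,190:250],(400,400),interpolation=2)])
cv2.imwrite('pics/z.png',im[...,::-1])
E
```

```text
293.7670220807736 324.2021560991843 203.93016642569722 [ 0.46536257 -0.17968474  0.19039661] [ 0.53294766 -0.18220714  0.02011567]
```

View pics/z.png

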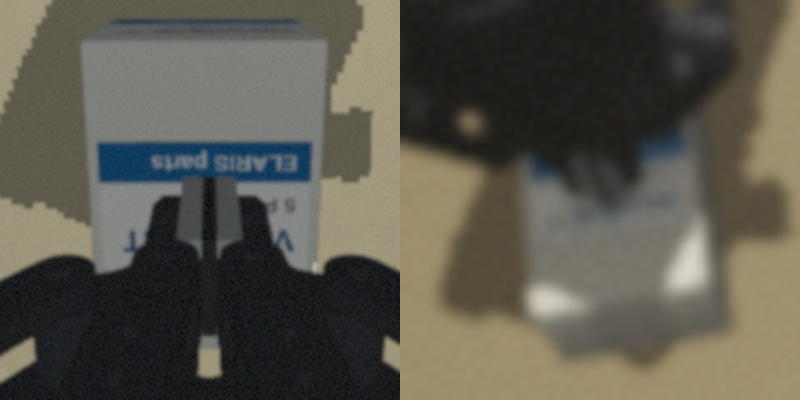

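The jaws are shut just above the carton lid: the fingertips are at wrist (324,239) and side (221,210), and the carton looks undisturbed. I'll triangulate the tips against the reported TCP.

```bash
python3 - <<'E'
from h import *
from cell import imaging,state
w=imaging.read_camera('wrist');t=imaging.read_camera('side')
a,b=[ray(c,p,0)[0] for c,p in((w,(324,239)),(t,(221,210)))]
A,B=np.array(w['position']),np.array(t['position'])
u,v=(a-A)/np.linalg.norm(a-A),(b-B)/np.linalg.norm(b-B)
k=np.linalg.lstsq(np.c_[u,-v],B-A,rcond=None)[0]
print('tips',A+k[0]*u,B+k[1]*v,state()['tool_pos'],state()['clock'])
for z in(.045,.05,.06,.07):print(z,ray(w,(324,239),z),ray(t,(221,210),z))
E
```

```text
tips [ 0.53097254 -0.18225034  0.02947547] [ 0.53218615 -0.18885444  0.03007564] [ 0.53298066 -0.1821749   0.02013071] 4.55
0.045 [[ 0.52464358 -0.18200254  0.045     ]] [[ 0.54010879 -0.18604223  0.045     ]]
0.05 [[ 0.5226052  -0.18192273  0.05      ]] [[ 0.54276306 -0.18510008  0.05      ]]
0.06 [[ 0.51852845 -0.18176311  0.06      ]] [[ 0.5480716  -0.18321577  0.06      ]]
0.07 [[ 0.5144517  -0.18160349  0.07      ]] [[ 0.55338014 -0.18133145  0.07      ]]
```

The side camera sees the far pad edge and the wrist camera the near one. With 22 mm wide pads, the rays fit at z ≈ 0.047, so the real tips sit about 3.5 cm higher than the stated frame says. I'll lift, open, then come down in force-checked steps.

Call:
play_rows:
  increments:
    - {"offset":[0,0,-0.03],"rotation":[0,0,0]}
    - {"offset":[0,0,-0.04],"rotation":[0,0,0]}
    - {"offset":[0,0,-0.04],"rotation":[0,0,0]}

```text
clock: 4.8
tool_pos: [0.5351, -0.183, 0.0626]
tcp_rot: [[-0.999, 0.038, 0.005], [0.038, 0.999, -0.001], [-0.005, -0.001, -1.0]]
force: [-0.2, -0.3, -0.5]
finger_gap: -0.0005
finger_force: 0.0
```

Call:
play_rows:
  increments:
    - {"offset":[0,0,0],"rotation":[0,0,0]}
    - {"offset":[0,0,0],"rotation":[0,0,0]}
    - {"offset":[0,0,0],"rotation":[0,0,0]}
    - {"offset":[0,0,0],"rotation":[0,0,0]}
    - {"offset":[0,0,0],"rotation":[0,0,0]}
    - {"offset":[0,0,0],"rotation":[0,0,0]}
  grip: -1

```text
clock: 5.3
tool_pos: [0.5327, -0.1821, 0.0597]
tcp_rot: [[-0.999, 0.038, -0.001], [0.038, 0.999, 0.0], [0.001, 0.0, -1.0]]
force: [-0.0, -0.1, 0.1]
finger_gap: 0.0726
finger_force: 0.0
```

Call:
play_rows:
  increments:
    - {"offset":[0,0,0.02],"rotation":[0,0,0]}
    - {"offset":[0,0,0.035],"rotation":[0,0,0]}
    - {"offset":[0,0,0.043],"rotation":[0,0,0]}
    - {"offset":[0,0,0.045],"rotation":[0,0,0]}
    - {"offset":[0,0,0.045],"rotation":[0,0,0]}

```text
clock: 5.72
tool_pos: [0.5326, -0.1822, 0.0147]
tcp_rot: [[-0.999, 0.038, -0.001], [0.038, 0.999, 0.0], [0.001, 0.0, -1.0]]
force: [-0.1, -0.5, -0.2]
finger_gap: 0.0852
finger_force: 0.0
```

```bash
python3 - <<'E'
from h import *
from cell import imaging,state
c=imaging.read_camera('wrist');w=c['pixels'];t=imaging.read_camera('side')['pixels']
s=state();print(s['tool_pos'],s['force'],s['finger_gap'])
im=np.hstack([cv2.resize(w[100:350,195:445],(400,400),interpolation=2),cv2.resize(t[170:240,185:255],(400,400),interpolation=2)])
cv2.imwrite('pics/z2.png',im[...,::-1])
E
```

```text
[ 0.53341334 -0.18246874  0.01570534] [ 0.1002767  -0.45682253  0.8161997 ] 0.08564080436553485
```

View pics/z2.png

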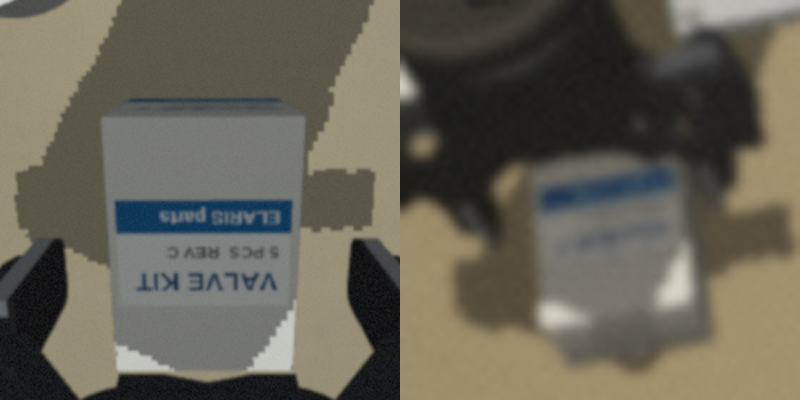

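Both jaws are open and straddle the carton (pads at zoomed x 62 and 350, carton 103–303). Pad spacing gives a tip depth of 140 mm, so open tips are at TCP z + 0.040. I'll go down about 4 cm more in steps.

Call:
play_rows:
  increments:
    - {"offset":[0,0,0.01],"rotation":[0,0,0]}
    - {"offset":[0,0,0.02],"rotation":[0,0,0]}
    - {"offset":[0,0,0.026],"rotation":[0,0,0]}
    - {"offset":[0,0,0.028],"rotation":[0,0,0]}
    - {"offset":[0,0,0.028],"rotation":[0,0,0]}

```text
clock: 6.23
tool_pos: [0.5322, -0.182, -0.0138]
tcp_rot: [[-0.999, 0.038, -0.002], [0.038, 0.999, 0.0], [0.002, 0.0, -1.0]]
force: [1.1, -0.4, -0.1]
finger_gap: 0.0855
finger_force: 0.0
```

```bash
python3 - <<'E'
from h import *
from cell import imaging,state
c=imaging.read_camera('wrist');w=c['pixels'].astype(int)
s=state();print(s['tool_pos'],s['force'],c['position'])
print('v250 row brightness', [(u,int(w[245:256,u].mean())) for u in range(215,440,6)])
E
```

```text
[ 0.53261515 -0.18217554 -0.01331029] [-0.10759837  0.14938591 -0.51126626] [ 0.46493494 -0.17956283  0.15658604]
v250 row brightness [(215, 80), (221, 76), (227, 56), (233, 50), (239, 85), (245, 90), (251, 119), (257, 80), (263, 81), (269, 79), (275, 79), (281, 79), (287, 79), (293, 78), (299, 79), (305, 78), (311, 79), (317, 78), (323, 81), (329, 79), (335, 79), (341, 79), (347, 78), (353, 80), (359, 78), (365, 78), (371, 77), (377, 78), (383, 78), (389, 100), (395, 111), (401, 85), (407, 85), (413, 79), (419, 45), (425, 73), (431, 77), (437, 84)]
```

There is no contact below the stated tip height, which confirms the offset. I'll go 12 mm more and grip.

Call:
play_rows:
  increments:
    - {"offset":[0,0,0.006],"rotation":[0,0,0]}
    - {"offset":[0,0,0.012],"rotation":[0,0,0]}
    - {"offset":[0,0,0.012],"rotation":[0,0,0]}

```text
clock: 6.53
tool_pos: [0.5323, -0.1819, -0.0259]
tcp_rot: [[-0.999, 0.038, -0.001], [0.038, 0.999, 0.0], [0.001, 0.0, -1.0]]
force: [0.2, 0.7, 0.5]
finger_gap: 0.0851
finger_force: 0.0
```

Call:
play_rows:
  increments:
    - {"offset":[0,0,0],"rotation":[0,0,0]}
    - {"offset":[0,0,0],"rotation":[0,0,0]}
    - {"offset":[0,0,0],"rotation":[0,0,0]}
    - {"offset":[0,0,0],"rotation":[0,0,0]}
    - {"offset":[0,0,0],"rotation":[0,0,0]}
    - {"offset":[0,0,0],"rotation":[0,0,0]}
  grip: 1
  squeeze: 50

```text
clock: 7.03
tool_pos: [0.5332, -0.1827, -0.0245]
tcp_rot: [[-0.999, 0.038, 0.001], [0.038, 0.999, -0.0], [-0.001, -0.0, -1.0]]
force: [-0.2, -1.9, 3.1]
finger_gap: 0.0618
finger_force: 56.4
```

Call:
play_rows:
  increments:
    - {"offset":[0,0,-0.01],"rotation":[0,0,0]}
    - {"offset":[0,0,-0.025],"rotation":[0,0,0]}
    - {"offset":[0,0,-0.04],"rotation":[0,0,0]}
    - {"offset":[0,0,-0.05],"rotation":[0,0,0]}
    - {"offset":[0,0,-0.054],"rotation":[0,0,0]}
    - {"offset":[0,0,-0.054],"rotation":[0,0,0]}
    - {"offset":[0,0,-0.054],"rotation":[0,0,0]}
    - {"offset":[0,0,-0.054],"rotation":[0,0,0]}
    - {"offset":[0,0,-0.054],"rotation":[0,0,0]}

```text
clock: 7.78
tool_pos: [0.5323, -0.1819, 0.0283]
tcp_rot: [[-0.999, 0.038, -0.002], [0.038, 0.999, 0.0], [0.002, 0.0, -1.0]]
force: [-0.4, 0.9, -6.1]
finger_gap: 0.0611
finger_force: 56.6
```

Call:
play_rows:
  increments:
    - {"offset":[0,0,0],"rotation":[0,0,0]}
    - {"offset":[0,0,0],"rotation":[0,0,0]}
    - {"offset":[0,0,0],"rotation":[0,0,0]}
    - {"offset":[0,0,0],"rotation":[0,0,0]}

```text
clock: 8.12
tool_pos: [0.5329, -0.1822, 0.029]
tcp_rot: [[-0.999, 0.038, -0.0], [0.038, 0.999, 0.0], [0.0, 0.0, -1.0]]
force: [1.2, 0.2, -5.5]
finger_gap: 0.0613
finger_force: 56.6
```

```bash
cat > w.py <<'E'
import numpy as np
from cell import imaging,state
F=[];T=[];P=[]
for i in range(14):
    c=imaging.read_camera('side');s=state();F.append(s['force']);T.append(s['tau']);P.append(s['tool_pos'])
print(s['clock'],np.mean(F,0),np.std(F,0),np.mean(P,0),np.std(P,0),s['finger_gap'],np.mean(T,0).round(2))
E
python3 w.py
```

```text
8.8167 [ 0.02498985  0.04507436 -5.7531192 ] [0.47989116 0.38721097 0.3756139 ] [ 0.53298236 -0.18218709  0.02915058] [2.54587649e-05 1.58205645e-05 3.98043391e-05] 0.061593689664497846 [ 0.000e+00 -5.436e+01  7.450e+00 -2.004e+01  1.000e-02  0.000e+00
  0.000e+00]
```

The flat carton reads about 5.75 N. Now I'll set it back.

Call:
play_rows:
  increments:
    - {"offset":[0,0,0.015],"rotation":[0,0,0]}
    - {"offset":[0,0,0.03],"rotation":[0,0,0]}
    - {"offset":[0,0,0.042],"rotation":[0,0,0]}
    - {"offset":[0,0,0.048],"rotation":[0,0,0]}
    - {"offset":[0,0,0.051],"rotation":[0,0,0]}
    - {"offset":[0,0,0.0535],"rotation":[0,0,0]}
    - {"offset":[0,0,0.0535],"rotation":[0,0,0]}
    - {"offset":[0,0,0.0535],"rotation":[0,0,0]}

```text
clock: 9.48
tool_pos: [0.5335, -0.1824, -0.0239]
tcp_rot: [[-0.999, 0.038, 0.001], [0.038, 0.999, -0.0], [-0.001, -0.0, -1.0]]
force: [-0.1, 0.1, -5.7]
finger_gap: 0.0618
finger_force: 56.6
```

Call:
play_rows:
  increments:
    - {"offset":[0,0,0],"rotation":[0,0,0]}
    - {"offset":[0,0,0],"rotation":[0,0,0]}
    - {"offset":[0,0,0],"rotation":[0,0,0]}
    - {"offset":[0,0,0],"rotation":[0,0,0]}
    - {"offset":[0,0,0],"rotation":[0,0,0]}
    - {"offset":[0,0,0],"rotation":[0,0,0]}
    - {"offset":[0,0,0],"rotation":[0,0,0]}
  grip: -1

```text
clock: 10.07
tool_pos: [0.5331, -0.1822, -0.0243]
tcp_rot: [[-0.999, 0.038, 0.0], [0.038, 0.999, 0.0], [-0.0, 0.0, -1.0]]
force: [-0.3, -0.4, 0.3]
finger_gap: 0.0852
finger_force: 0.0
```

Call:
play_rows:
  increments:
    - {"offset":[0,0,-0.02],"rotation":[0,0,0]}
    - {"offset":[0,0,-0.06],"rotation":[0,0,0]}
    - {"offset":[0,0,-0.1],"rotation":[0,0,0]}
    - {"offset":[0,0,-0.14],"rotation":[0,0,0]}
    - {"offset":[0,0,-0.18],"rotation":[0,0,0]}
    - {"offset":[0,0,-0.19],"rotation":[0,0,0]}
    - {"offset":[0,0,-0.19],"rotation":[0,0,0]}

```text
clock: 10.65
tool_pos: [0.5354, -0.183, 0.1694]
tcp_rot: [[-0.999, 0.038, 0.007], [0.038, 0.999, -0.001], [-0.007, -0.001, -1.0]]
force: [-0.5, -0.2, -0.5]
finger_gap: 0.0853
finger_force: 0.0
```

```bash
python3 w.py; python3 -c "
from h import *
go(.568,.315,.16,5)"
```

```text
11.35 [ 0.16397834 -0.35054417 -0.22729261] [0.33130283 0.39988175 0.46747216] [ 0.53247517 -0.18202317  0.1648107 ] [0.00057271 0.00021676 0.00083247] 0.08513030947180858 [ 1.000e-02 -4.491e+01  5.770e+00 -2.508e+01  2.000e-02  1.000e-02
 -0.000e+00]
[-0.0162, 0.4982, 0.0055] [0.0, -0.0, -0.125]
```

Call:
play_rows:
  increments:
    - {"offset":[0,0.04,0],"rotation":[0,0,0]}
    - {"offset":[0,0.08,0],"rotation":[0,0,0]}
    - {"offset":[-0.004,0.12,0],"rotation":[0,0,-0.03]}
    - {"offset":[-0.006,0.16,0],"rotation":[0,0,-0.06]}
    - {"offset":[-0.008,0.2,0],"rotation":[0,0,-0.09]}
    - {"offset":[-0.01,0.24,0],"rotation":[0,0,-0.12]}
    - {"offset":[-0.012,0.28,0],"rotation":[0,0,-0.125]}
    - {"offset":[-0.013,0.32,0],"rotation":[0,0,-0.125]}
    - {"offset":[-0.014,0.36,0],"rotation":[0,0,-0.125]}
    - {"offset":[-0.015,0.4,0],"rotation":[0,0,-0.125]}

```text
clock: 12.18
tool_pos: [0.5629, 0.219, 0.1658]
tcp_rot: [[-0.996, -0.087, 0.0], [-0.087, 0.996, 0.0], [-0.0, 0.0, -1.0]]
force: [0.6, -0.8, 0.2]
finger_gap: 0.0856
finger_force: 0.0
```

```bash
python3 -c "
from h import *
from cell import imaging;imaging.read_camera('top')
go(.568,.315,.12,5)"
```

```text
[-0.0141, 0.0834, 0.0461] [0.006, 0.001, 0.011]
```

Call:
play_rows:
  increments:
    - {"offset":[-0.006,0.04,0.0],"rotation":[0,0,0]}
    - {"offset":[-0.011,0.08,0.02],"rotation":[0,0,0]}
    - {"offset":[-0.0135,0.097,0.04],"rotation":[0,0,0]}
    - {"offset":[-0.0135,0.097,0.045],"rotation":[0,0,0]}
    - {"offset":[-0.0135,0.097,0.045],"rotation":[0,0,0]}
    - {"offset":[-0.0135,0.097,0.045],"rotation":[0,0,0]}

```text
clock: 12.73
tool_pos: [0.5684, 0.3131, 0.1205]
tcp_rot: [[-0.996, -0.086, -0.0], [-0.086, 0.996, -0.001], [0.0, -0.001, -1.0]]
force: [-0.1, 0.4, 0.2]
finger_gap: 0.0856
finger_force: 0.0
```

```bash
python3 - <<'E'
from h import *
from cell import imaging,state
for i in range(3):c=imaging.read_camera('wrist')
s=state();print(s['clock'],s['tool_pos'],c['position'],s['force'])
cv2.imwrite('pics/w2.png',c['pixels'][...,::-1])
go(.568,.315,0,5)
E
```

```text
12.8833 [0.56933369 0.31304464 0.12195305] [0.50165243 0.30719674 0.29196264] [-0.2091701  -0.05025591  0.32249534]
[0.0014, 0.002, 0.122] [0.0, 0.002, -0.003]
```

View pics/w2.png

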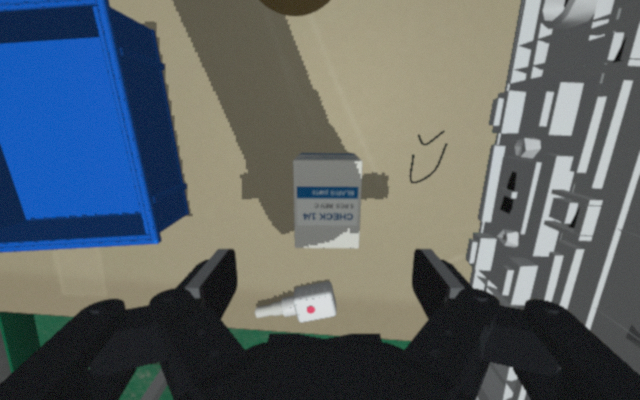

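The tall carton is at columns 294–361 and rows 155–248, between the open jaws (pads at 235 and 413), and the machine is clear to the right. Descending.

Call:
play_rows:
  increments:
    - {"offset":[0,0.002,0.03],"rotation":[0,0,0]}
    - {"offset":[0,0.002,0.065],"rotation":[0,0,0]}
    - {"offset":[0,0.002,0.095],"rotation":[0,0,0]}
    - {"offset":[0,0.002,0.115],"rotation":[0,0,0]}
    - {"offset":[0,0.002,0.13],"rotation":[0,0,0]}
    - {"offset":[0,0.002,0.138],"rotation":[0,0,0]}
    - {"offset":[0,0.002,0.14],"rotation":[0,0,0]}
    - {"offset":[0,0.002,0.14],"rotation":[0,0,0]}

```text
clock: 13.55
tool_pos: [0.5686, 0.3167, -0.0187]
tcp_rot: [[-0.996, -0.087, 0.001], [-0.087, 0.996, 0.0], [-0.001, 0.0, -1.0]]
force: [0.7, 0.4, 0.3]
finger_gap: 0.0849
finger_force: 0.0
```

Call:
play_rows:
  increments:
    - {"offset":[0,0,0],"rotation":[0,0,0]}
    - {"offset":[0,0,0],"rotation":[0,0,0]}
    - {"offset":[0,0,0],"rotation":[0,0,0]}
    - {"offset":[0,0,0],"rotation":[0,0,0]}
    - {"offset":[0,0,0],"rotation":[0,0,0]}
    - {"offset":[0,0,0],"rotation":[0,0,0]}
    - {"offset":[0,0,0],"rotation":[0,0,0]}
  grip: 1
  squeeze: 50

```text
clock: 14.13
tool_pos: [0.5691, 0.3169, -0.0178]
tcp_rot: [[-0.996, -0.087, 0.002], [-0.087, 0.996, 0.001], [-0.002, 0.001, -1.0]]
force: [-0.1, -1.9, 6.5]
finger_gap: 0.0548
finger_force: 54.9
```

Call:
play_rows:
  increments:
    - {"offset":[0,0,-0.01],"rotation":[0,0,0]}
    - {"offset":[0,0,-0.025],"rotation":[0,0,0]}
    - {"offset":[0,0,-0.04],"rotation":[0,0,0]}
    - {"offset":[0,0,-0.05],"rotation":[0,0,0]}
    - {"offset":[0,0,-0.054],"rotation":[0,0,0]}
    - {"offset":[0,0,-0.054],"rotation":[0,0,0]}
    - {"offset":[0,0,-0.054],"rotation":[0,0,0]}
    - {"offset":[0,0,-0.054],"rotation":[0,0,0]}
    - {"offset":[0,0,-0.054],"rotation":[0,0,0]}

```text
clock: 14.88
tool_pos: [0.5672, 0.3164, 0.0338]
tcp_rot: [[-0.996, -0.087, -0.001], [-0.087, 0.996, -0.001], [0.002, -0.001, -1.0]]
force: [-1.0, 0.2, -3.9]
finger_gap: 0.0548
finger_force: 53.9
```

Call:
play_rows:
  increments:
    - {"offset":[0,0,0],"rotation":[0,0,0]}
    - {"offset":[0,0,0],"rotation":[0,0,0]}
    - {"offset":[0,0,0],"rotation":[0,0,0]}
    - {"offset":[0,0,0],"rotation":[0,0,0]}

```text
clock: 15.22
tool_pos: [0.5678, 0.3167, 0.0344]
tcp_rot: [[-0.996, -0.087, -0.0], [-0.087, 0.996, -0.0], [0.0, -0.0, -1.0]]
force: [-0.3, 0.2, -3.7]
finger_gap: 0.0546
finger_force: 53.9
```

```bash
python3 w.py
```

```text
15.9167 [-0.02769107  0.10972496 -4.08297456] [0.52701734 0.58853098 0.22824026] [0.56792579 0.31676218 0.03466235] [2.21242969e-05 2.63942076e-05 4.80136636e-05] 0.054451156366168506 [ 0.000e+00 -6.349e+01  6.620e+00 -2.277e+01  1.000e-02  1.000e-02
  0.000e+00]
```

The tall carton reads about 4.1 N, so the flat one is heavier by roughly 170 g and goes below. I'll set the tall one back.

Call:
play_rows:
  increments:
    - {"offset":[0,0,0.015],"rotation":[0,0,0]}
    - {"offset":[0,0,0.03],"rotation":[0,0,0]}
    - {"offset":[0,0,0.042],"rotation":[0,0,0]}
    - {"offset":[0,0,0.048],"rotation":[0,0,0]}
    - {"offset":[0,0,0.051],"rotation":[0,0,0]}
    - {"offset":[0,0,0.053],"rotation":[0,0,0]}
    - {"offset":[0,0,0.0545],"rotation":[0,0,0]}
    - {"offset":[0,0,0.0545],"rotation":[0,0,0]}

```text
clock: 16.58
tool_pos: [0.5674, 0.3165, -0.0177]
tcp_rot: [[-0.996, -0.087, -0.002], [-0.087, 0.996, 0.0], [0.002, 0.0, -1.0]]
force: [-9.0, -4.4, 12.1]
finger_gap: 0.0545
finger_force: 55.5
```

Call:
play_rows:
  increments:
    - {"offset":[0,0,0],"rotation":[0,0,0]}
    - {"offset":[0,0,0],"rotation":[0,0,0]}
    - {"offset":[0,0,0],"rotation":[0,0,0]}
    - {"offset":[0,0,0],"rotation":[0,0,0]}
    - {"offset":[0,0,0],"rotation":[0,0,0]}
    - {"offset":[0,0,0],"rotation":[0,0,0]}
    - {"offset":[0,0,0],"rotation":[0,0,0]}
  grip: -1

```text
clock: 17.17
tool_pos: [0.568, 0.3168, -0.0199]
tcp_rot: [[-0.996, -0.087, 0.0], [-0.087, 0.996, -0.0], [-0.0, -0.0, -1.0]]
force: [0.1, 0.0, -0.8]
finger_gap: 0.0853
finger_force: 0.0
```

Call:
play_rows:
  increments:
    - {"offset":[0,0,-0.02],"rotation":[0,0,0]}
    - {"offset":[0,0,-0.06],"rotation":[0,0,0]}
    - {"offset":[0,0,-0.1],"rotation":[0,0,0]}
    - {"offset":[0,0,-0.14],"rotation":[0,0,0]}
    - {"offset":[0,0,-0.18],"rotation":[0,0,0]}
    - {"offset":[0,-0.02,-0.18],"rotation":[0,0,0.02]}
    - {"offset":[0,-0.06,-0.18],"rotation":[0,0,0.06]}
    - {"offset":[0.004,-0.1,-0.18],"rotation":[0,0,0.1]}
    - {"offset":[0.008,-0.14,-0.18],"rotation":[0,0,0.122]}
    - {"offset":[0.012,-0.18,-0.18],"rotation":[0,0,0.122]}

```text
clock: 18.0
tool_pos: [0.5713, 0.1345, 0.1601]
tcp_rot: [[-0.999, 0.036, 0.0], [0.036, 0.999, 0.0], [-0.0, 0.0, -1.0]]
force: [1.0, -0.0, 0.6]
finger_gap: 0.0857
finger_force: 0.0
```

```bash
python3 - <<'E'
from h import *
from cell import imaging
for i in range(4):imaging.read_camera('side')
go(.5328,-.182,.16,-2)
E
```

```text
[0.0268, -0.3179, 0.0002] [0.0, 0.0, -0.003]
```

Call:
play_rows:
  increments:
    - {"offset":[0.004,-0.04,0],"rotation":[0,0,0]}
    - {"offset":[0.008,-0.08,0],"rotation":[0,0,0]}
    - {"offset":[0.012,-0.12,0],"rotation":[0,0,0]}
    - {"offset":[0.016,-0.16,0],"rotation":[0,0,0]}
    - {"offset":[0.02,-0.2,0],"rotation":[0,0,0]}
    - {"offset":[0.023,-0.24,0],"rotation":[0,0,0]}
    - {"offset":[0.026,-0.28,0],"rotation":[0,0,0]}
    - {"offset":[0.027,-0.318,0],"rotation":[0,0,0]}
    - {"offset":[0.027,-0.318,0],"rotation":[0,0,0]}
    - {"offset":[0.027,-0.318,0],"rotation":[0,0,0]}

```text
clock: 19.03
tool_pos: [0.5338, -0.1819, 0.1601]
tcp_rot: [[-0.999, 0.038, 0.0], [0.038, 0.999, -0.001], [-0.0, -0.001, -1.0]]
force: [0.9, 0.9, -0.4]
finger_gap: 0.0853
finger_force: 0.0
```

```bash
python3 - <<'E'
from h import *
from cell import imaging
c=imaging.read_camera('wrist')
hsv=cv2.cvtColor(c['pixels'],cv2.COLOR_RGB2HSV).astype(int);H,S,V=np.moveaxis(hsv,2,0)
m=(((H>95)&(H<130)&(S>90))|((S<50)&(V>65)));w=np.zeros_like(m);w[130:250,270:370]=1
print(rect(c,m&w,.045))
go(.5328,-.182,-.0265,-2)
E
```

```text
(((525.8551635742188, -185.23976135253906), (96.2042236328125, 107.77713775634766), 88.9056167602539), (270, 130, 100, 108))
[0.0013, -0.0026, 0.1864] [0.001, -0.0, 0.001]
```

The mask leaked there, but the carton was set back on its own spot, so I'm regrasping at the same pose.

Call:
play_rows:
  increments:
    - {"offset":[0,0,0.04],"rotation":[0,0,0]}
    - {"offset":[0,0,0.08],"rotation":[0,0,0]}
    - {"offset":[0,0,0.115],"rotation":[0,0,0]}
    - {"offset":[0,0,0.145],"rotation":[0,0,0]}
    - {"offset":[0,0,0.165],"rotation":[0,0,0]}
    - {"offset":[0,0,0.178],"rotation":[0,0,0]}
    - {"offset":[0,0,0.185],"rotation":[0,0,0]}
    - {"offset":[0,0,0.185],"rotation":[0,0,0]}
    - {"offset":[0,0,0.185],"rotation":[0,0,0]}

```text
clock: 19.83
tool_pos: [0.5345, -0.1798, -0.0242]
tcp_rot: [[-0.999, 0.034, 0.001], [0.034, 0.999, 0.0], [-0.001, 0.0, -1.0]]
force: [-0.5, -0.1, 0.2]
finger_gap: 0.0857
finger_force: 0.0
```

Call:
play_rows:
  increments:
    - {"offset":[0,0,0],"rotation":[0,0,0]}
    - {"offset":[0,0,0],"rotation":[0,0,0]}
    - {"offset":[0,0,0],"rotation":[0,0,0]}
    - {"offset":[0,0,0],"rotation":[0,0,0]}
    - {"offset":[0,0,0],"rotation":[0,0,0]}
    - {"offset":[0,0,0],"rotation":[0,0,0]}
    - {"offset":[0,0,0],"rotation":[0,0,0]}
  grip: 1
  squeeze: 50

```text
clock: 20.42
tool_pos: [0.5349, -0.1813, -0.0232]
tcp_rot: [[-0.999, 0.035, 0.003], [0.035, 0.999, -0.001], [-0.003, -0.001, -1.0]]
force: [-0.9, -1.3, 5.9]
finger_gap: 0.0615
finger_force: 55.8
```

Call:
play_rows:
  increments:
    - {"offset":[0,0,-0.015],"rotation":[0,0,0]}
    - {"offset":[0,0,-0.04],"rotation":[0,0,0]}
    - {"offset":[0,0,-0.075],"rotation":[0,0,0]}
    - {"offset":[0,0,-0.11],"rotation":[0,0,0]}
    - {"offset":[0,0,-0.14],"rotation":[0,0,0]}
    - {"offset":[0,0,-0.165],"rotation":[0,0,0]}
    - {"offset":[0,0,-0.175],"rotation":[0,0,0]}
    - {"offset":[0,0,-0.175],"rotation":[0,0,0]}
    - {"offset":[0,0,-0.175],"rotation":[0,0,0]}

```text
clock: 21.17
tool_pos: [0.5329, -0.18, 0.1494]
tcp_rot: [[-0.999, 0.035, -0.001], [0.035, 0.999, 0.001], [0.001, 0.001, -1.0]]
force: [0.0, 1.0, -6.8]
finger_gap: 0.061
finger_force: 57.8
```

```bash
python3 - <<'E'
from h import *
from cell import imaging,state
for i in range(2):imaging.read_camera('side')
print(state()['tool_pos'],state()['force'])
go(.531,.0786,.15,8)
E
```

```text
[ 0.53198521 -0.17981198  0.14806784] [ 0.17629299  0.58397792 -6.01287529]
[0.0099, 0.2582, -0.0017] [0.001, -0.004, -0.174]
```

Call:
play_rows:
  increments:
    - {"offset":[0.001,0.03,0],"rotation":[0,0,-0.02]}
    - {"offset":[0.003,0.07,0],"rotation":[0,0,-0.05]}
    - {"offset":[0.005,0.11,0],"rotation":[0,0,-0.08]}
    - {"offset":[0.006,0.15,0],"rotation":[0,0,-0.11]}
    - {"offset":[0.008,0.19,0],"rotation":[0,0,-0.14]}
    - {"offset":[0.009,0.225,0],"rotation":[0,0,-0.17]}
    - {"offset":[0.01,0.25,0],"rotation":[0,0,-0.174]}
    - {"offset":[0.01,0.258,0],"rotation":[0,0,-0.174]}
    - {"offset":[0.01,0.258,0],"rotation":[0,0,-0.174]}
    - {"offset":[0.01,0.258,0],"rotation":[0,0,-0.174]}

```text
clock: 22.1
tool_pos: [0.5316, 0.0771, 0.1487]
tcp_rot: [[-0.99, -0.139, -0.003], [-0.139, 0.99, -0.002], [0.003, -0.001, -1.0]]
force: [0.1, -1.2, -6.5]
finger_gap: 0.0611
finger_force: 57.8
```

```bash
python3 - <<'E'
from h import *
from cell import imaging,state
for i in range(3):c=imaging.read_camera('side');im=c['pixels']
t=imaging.read_camera('top')['pixels']
s=state();print(s['clock'],s['tool_pos'],s['force'])
cv2.imwrite('pics/o.png',np.hstack([im[60:260,180:400],t[60:260,180:400]])[...,::-1])
go(.531,.0786,-.021,8)
E
```

```text
22.3 [0.53238097 0.07568313 0.14978035] [-0.16307767 -0.56609648 -5.65210077]
[0.0008, 0.0032, 0.1708] [-0.001, -0.001, -0.003]
```

View pics/o.png

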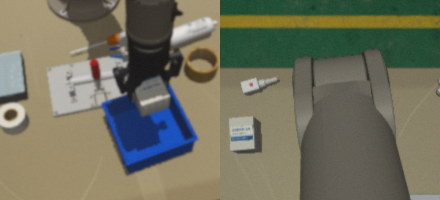

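The carton hangs above the tote, in line with it, at about (150,97) in the left panel, and the red handle is clear. Lowering it.

Call:
play_rows:
  increments:
    - {"offset":[0,0.002,0.025],"rotation":[0,0,0]}
    - {"offset":[0,0.002,0.055],"rotation":[0,0,0]}
    - {"offset":[0,0.002,0.085],"rotation":[0,0,0]}
    - {"offset":[0,0.002,0.115],"rotation":[0,0,0]}
    - {"offset":[0,0.002,0.135],"rotation":[0,0,0]}
    - {"offset":[0,0.002,0.15],"rotation":[0,0,0]}
    - {"offset":[0,0.002,0.158],"rotation":[0,0,0]}
    - {"offset":[0,0.002,0.162],"rotation":[0,0,0]}
    - {"offset":[0,0.002,0.163],"rotation":[0,0,0]}

```text
clock: 23.05
tool_pos: [0.5326, 0.0791, -0.013]
tcp_rot: [[-0.99, -0.138, -0.0], [-0.138, 0.99, -0.0], [0.0, -0.0, -1.0]]
force: [0.6, 0.5, -5.4]
finger_gap: 0.0615
finger_force: 57.6
```

Call:
play_rows:
  increments:
    - {"offset":[0,0,0.002],"rotation":[0,0,0]}
    - {"offset":[0,0,0.004],"rotation":[0,0,0]}
    - {"offset":[0,0,0.005],"rotation":[0,0,0]}
    - {"offset":[0,0,0.005],"rotation":[0,0,0]}
    - {"offset":[0,0,0.005],"rotation":[0,0,0]}

```text
clock: 23.47
tool_pos: [0.5325, 0.0798, -0.0175]
tcp_rot: [[-0.99, -0.139, 0.001], [-0.139, 0.99, 0.0], [-0.001, 0.0, -1.0]]
force: [0.0, -0.1, -6.5]
finger_gap: 0.0615
finger_force: 57.7
```

Call:
play_rows:
  increments:
    - {"offset":[0,0,0.001],"rotation":[0,0,0]}
    - {"offset":[0,0,0.002],"rotation":[0,0,0]}
    - {"offset":[0,0,0.0025],"rotation":[0,0,0]}
    - {"offset":[0,0,0.0025],"rotation":[0,0,0]}

```text
clock: 23.8
tool_pos: [0.5325, 0.0799, -0.0191]
tcp_rot: [[-0.99, -0.139, 0.0], [-0.139, 0.99, 0.001], [-0.0, 0.001, -1.0]]
force: [-3.8, 0.6, 9.2]
finger_gap: 0.0613
finger_force: 59.6
```

The carton is on the floor, so I'm releasing and backing off.

Call:
play_rows:
  increments:
    - {"offset":[0,0,0],"rotation":[0,0,0]}
    - {"offset":[0,0,0],"rotation":[0,0,0]}
    - {"offset":[0,0,0],"rotation":[0,0,0]}
    - {"offset":[0,0,0],"rotation":[0,0,0]}
    - {"offset":[0,0,0],"rotation":[0,0,0]}
    - {"offset":[0,0,0],"rotation":[0,0,0]}
    - {"offset":[0,0,0],"rotation":[0,0,0]}
  grip: -1

```text
clock: 24.38
tool_pos: [0.5323, 0.0797, -0.0204]
tcp_rot: [[-0.99, -0.139, -0.0], [-0.139, 0.99, -0.0], [0.0, -0.0, -1.0]]
force: [0.7, 0.3, -0.1]
finger_gap: 0.085
finger_force: 0.0
```

Call:
play_rows:
  increments:
    - {"offset":[0,0,-0.02],"rotation":[0,0,0]}
    - {"offset":[0,0,-0.06],"rotation":[0,0,0]}
    - {"offset":[0,0,-0.1],"rotation":[0,0,0]}
    - {"offset":[0,0,-0.14],"rotation":[0,0,0]}
    - {"offset":[0,0,-0.18],"rotation":[0,0,0]}
    - {"offset":[0,0,-0.18],"rotation":[0,0,0]}
    - {"offset":[0,0,-0.18],"rotation":[0,0,0]}

```text
clock: 24.97
tool_pos: [0.5341, 0.0802, 0.1623]
tcp_rot: [[-0.99, -0.139, 0.005], [-0.139, 0.99, 0.002], [-0.005, 0.001, -1.0]]
force: [-0.6, 0.3, -0.6]
finger_gap: 0.0856
finger_force: 0.0
```

```bash
python3 - <<'E'
from h import *
from cell import imaging,state
for i in range(3):c=imaging.read_camera('wrist')
print(state()['tool_pos'])
hsv=cv2.cvtColor(c['pixels'],cv2.COLOR_RGB2HSV).astype(int);H,S,V=np.moveaxis(hsv,2,0)
m=((S<60)&(V>40));w=np.zeros_like(m);w[90:300,240:405]=1
m=cv2.morphologyEx((m&w).astype(np.uint8),cv2.MORPH_CLOSE,np.ones((15,15)))
print(rect(c,m,.049))
cv2.imwrite('pics/w3.png',c['pixels'][...,::-1])
go(.568,.3168,.16,5)
E
```

```text
[0.53122027 0.07960509 0.15851014]
(((529.8886108398438, 79.58351135253906), (90.39781951904297, 61.668460845947266), 8.00388240814209), (292, 146, 65, 91))
[-0.0694, 0.2298, -0.0017] [-0.0, -0.002, 0.052]
```

View pics/w3.png

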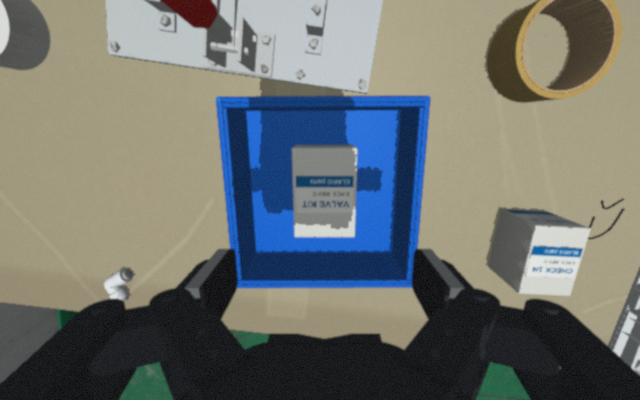

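The flat carton stands upright in the middle of the tote (columns 292–357, rows 146–237). It measures (0.530, 0.080), yaw 8°, 90 × 62 mm. The tall carton is still standing on the right.

Call:
play_rows:
  increments:
    - {"offset":[-0.01,0.035,0],"rotation":[0,0,0.01]}
    - {"offset":[-0.022,0.072,0],"rotation":[0,0,0.02]}
    - {"offset":[-0.034,0.11,0],"rotation":[0,0,0.03]}
    - {"offset":[-0.046,0.15,0],"rotation":[0,0,0.04]}
    - {"offset":[-0.058,0.187,0],"rotation":[0,0,0.052]}
    - {"offset":[-0.067,0.22,0],"rotation":[0,0,0.052]}
    - {"offset":[-0.069,0.23,0.02],"rotation":[0,0,0.052]}
    - {"offset":[-0.069,0.23,0.04],"rotation":[0,0,0.052]}
    - {"offset":[-0.069,0.23,0.04],"rotation":[0,0,0.052]}
    - {"offset":[-0.069,0.23,0.04],"rotation":[0,0,0.052]}

```text
clock: 25.95
tool_pos: [0.5671, 0.3156, 0.1171]
tcp_rot: [[-0.996, -0.087, -0.004], [-0.087, 0.996, -0.004], [0.005, -0.003, -1.0]]
force: [0.5, -1.0, -0.3]
finger_gap: 0.0853
finger_force: 0.0
```

```bash
python3 - <<'E'
from h import *
from cell import imaging,state
for i in range(3):c=imaging.read_camera('wrist')
print(state()['clock'],state()['tool_pos'])
hsv=cv2.cvtColor(c['pixels'],cv2.COLOR_RGB2HSV).astype(int);H,S,V=np.moveaxis(hsv,2,0)
# brown bench is saturated (S>=60): carton lid is grey/white or blue
m=((S<45)&(V>50))|((H>95)&(H<130)&(S>60));w=np.zeros_like(m);w[120:270,245:400]=1
m=cv2.morphologyEx((m&w).astype(np.uint8),cv2.MORPH_OPEN,np.ones((5,5)))
print(rect(c,m,.06))
go(.568,.3168,-.02,5)
E
```

```text
26.1 [0.5695242  0.31610426 0.12047094]
(((562.9544067382812, 316.02056884765625), (81.23016357421875, 56.689300537109375), 4.895626544952393), (290, 151, 72, 98))
[0.0016, 0.0008, 0.1405] [0.0, 0.001, -0.002]
```

Call:
play_rows:
  increments:
    - {"offset":[0.001,0.001,0.03],"rotation":[0,0,0]}
    - {"offset":[0.001,0.001,0.065],"rotation":[0,0,0]}
    - {"offset":[0.001,0.001,0.095],"rotation":[0,0,0]}
    - {"offset":[0.001,0.001,0.115],"rotation":[0,0,0]}
    - {"offset":[0.001,0.001,0.13],"rotation":[0,0,0]}
    - {"offset":[0.001,0.001,0.136],"rotation":[0,0,0]}
    - {"offset":[0.001,0.001,0.138],"rotation":[0,0,0]}
    - {"offset":[0.001,0.001,0.138],"rotation":[0,0,0]}

```text
clock: 26.77
tool_pos: [0.5685, 0.3181, -0.0174]
tcp_rot: [[-0.996, -0.087, 0.001], [-0.087, 0.996, 0.001], [-0.001, 0.001, -1.0]]
force: [0.2, 0.2, 0.2]
finger_gap: 0.0855
finger_force: 0.0
```

Call:
play_rows:
  increments:
    - {"offset":[0,0,0],"rotation":[0,0,0]}
    - {"offset":[0,0,0],"rotation":[0,0,0]}
    - {"offset":[0,0,0],"rotation":[0,0,0]}
    - {"offset":[0,0,0],"rotation":[0,0,0]}
    - {"offset":[0,0,0],"rotation":[0,0,0]}
    - {"offset":[0,0,0],"rotation":[0,0,0]}
    - {"offset":[0,0,0],"rotation":[0,0,0]}
  grip: 1
  squeeze: 50

```text
clock: 27.35
tool_pos: [0.5688, 0.3182, -0.0168]
tcp_rot: [[-0.996, -0.087, 0.002], [-0.087, 0.996, 0.001], [-0.002, 0.001, -1.0]]
force: [-0.0, -1.0, 6.2]
finger_gap: 0.0547
finger_force: 54.8
```

Call:
play_rows:
  increments:
    - {"offset":[0,0,-0.015],"rotation":[0,0,0]}
    - {"offset":[0,0,-0.04],"rotation":[0,0,0]}
    - {"offset":[0,0,-0.075],"rotation":[0,0,0]}
    - {"offset":[0,0,-0.11],"rotation":[0,0,0]}
    - {"offset":[0,0,-0.14],"rotation":[0,0,0]}
    - {"offset":[0,0,-0.17],"rotation":[0,0,0]}
    - {"offset":[0,0,-0.185],"rotation":[0,0,0]}
    - {"offset":[0,0,-0.185],"rotation":[0,0,0]}
    - {"offset":[0,0,-0.185],"rotation":[0,0,0]}

```text
clock: 28.1
tool_pos: [0.5674, 0.318, 0.1674]
tcp_rot: [[-0.996, -0.087, 0.001], [-0.087, 0.996, 0.001], [-0.001, 0.001, -1.0]]
force: [-0.4, 0.7, -4.2]
finger_gap: 0.0544
finger_force: 54.5
```

```bash
python3 - <<'E'
from h import *
from cell import imaging,state
for i in range(3):c=imaging.read_camera('side')
print(state()['clock'],state()['tool_pos'],state()['force'])
go(.532,.0796,.165,8)
E
```

```text
28.25 [0.5660829  0.31728712 0.16457984] [-0.42247514 -0.1387238  -4.08294731]
[0.0547, -0.2338, 0.0002] [-0.002, -0.003, -0.052]
```

Call:
play_rows:
  increments:
    - {"offset":[0.007,-0.03,0],"rotation":[0,0,-0.01]}
    - {"offset":[0.016,-0.067,0],"rotation":[0,0,-0.02]}
    - {"offset":[0.025,-0.105,0],"rotation":[0,0,-0.03]}
    - {"offset":[0.034,-0.142,0],"rotation":[0,0,-0.04]}
    - {"offset":[0.043,-0.178,0],"rotation":[0,0,-0.052]}
    - {"offset":[0.051,-0.21,0],"rotation":[0,0,-0.052]}
    - {"offset":[0.055,-0.23,0],"rotation":[0,0,-0.052]}
    - {"offset":[0.056,-0.2345,0],"rotation":[0,0,-0.052]}
    - {"offset":[0.056,-0.2345,0],"rotation":[0,0,-0.052]}
    - {"offset":[0.056,-0.2345,0],"rotation":[0,0,-0.052]}

```text
clock: 29.08
tool_pos: [0.5318, 0.0801, 0.1658]
tcp_rot: [[-0.99, -0.139, -0.002], [-0.139, 0.99, 0.0], [0.001, 0.0, -1.0]]
force: [0.3, 0.1, -2.5]
finger_gap: 0.0544
finger_force: 54.6
```

```bash
python3 - <<'E'
from h import *
from cell import imaging,state
P=[]
for i in range(8):
    c=imaging.read_camera('side');P.append(state()['tool_pos'])
print(state()['clock'],np.array(P)[::2].round(4).tolist(),state()['force'])
go(.5315,.0796,.032,8)
E
```

```text
29.4833 [[0.532, 0.081, 0.1659], [0.5322, 0.0812, 0.1662], [0.5322, 0.0809, 0.1664], [0.5323, 0.0803, 0.1665]] [-0.54118888 -0.20537195 -3.53619888]
[0.0008, -0.0004, 0.1345] [0.0, -0.0, 0.001]
```

Call:
play_rows:
  increments:
    - {"offset":[0.001,-0.0005,0.025],"rotation":[0,0,0]}
    - {"offset":[0.001,-0.0005,0.055],"rotation":[0,0,0]}
    - {"offset":[0.001,-0.0005,0.085],"rotation":[0,0,0]}
    - {"offset":[0.001,-0.0005,0.105],"rotation":[0,0,0]}
    - {"offset":[0.001,-0.0005,0.118],"rotation":[0,0,0]}
    - {"offset":[0.001,-0.0005,0.125],"rotation":[0,0,0]}
    - {"offset":[0.001,-0.0005,0.128],"rotation":[0,0,0]}
    - {"offset":[0.001,-0.0005,0.129],"rotation":[0,0,0]}
    - {"offset":[0.001,-0.0005,0.129],"rotation":[0,0,0]}

```text
clock: 30.23
tool_pos: [0.5321, 0.079, 0.0383]
tcp_rot: [[-0.99, -0.139, 0.001], [-0.139, 0.99, 0.0], [-0.001, 0.0, -1.0]]
force: [1.4, -0.0, -4.1]
finger_gap: 0.0546
finger_force: 54.5
```

Call:
play_rows:
  increments:
    - {"offset":[0,0,0.001],"rotation":[0,0,0]}
    - {"offset":[0,0,0.002],"rotation":[0,0,0]}
    - {"offset":[0,0,0.003],"rotation":[0,0,0]}
    - {"offset":[0,0,0.003],"rotation":[0,0,0]}
    - {"offset":[0,0,0.003],"rotation":[0,0,0]}

```text
clock: 30.65
tool_pos: [0.5314, 0.0789, 0.0348]
tcp_rot: [[-0.99, -0.139, 0.0], [-0.139, 0.99, 0.0], [-0.0, 0.0, -1.0]]
force: [-0.3, 0.4, -3.7]
finger_gap: 0.0547
finger_force: 54.5
```

Call:
play_rows:
  increments:
    - {"offset":[0,0,0.001],"rotation":[0,0,0]}
    - {"offset":[0,0,0.0015],"rotation":[0,0,0]}
    - {"offset":[0,0,0.0015],"rotation":[0,0,0]}
    - {"offset":[0,0,0.0015],"rotation":[0,0,0]}

```text
clock: 30.98
tool_pos: [0.5313, 0.0788, 0.0331]
tcp_rot: [[-0.99, -0.139, -0.0], [-0.139, 0.99, -0.0], [0.0, -0.0, -1.0]]
force: [1.0, 0.3, -4.1]
finger_gap: 0.0541
finger_force: 54.5
```

Call:
play_rows:
  increments:
    - {"offset":[0,0,0.0008],"rotation":[0,0,0]}
    - {"offset":[0,0,0.0015],"rotation":[0,0,0]}
    - {"offset":[0,0,0.0015],"rotation":[0,0,0]}
    - {"offset":[0,0,0.0015],"rotation":[0,0,0]}

```text
clock: 31.32
tool_pos: [0.5314, 0.0789, 0.0322]
tcp_rot: [[-0.99, -0.139, 0.0], [-0.139, 0.99, 0.0], [-0.0, 0.0, -1.0]]
force: [-3.4, -0.6, 5.1]
finger_gap: 0.0546
finger_force: 55.4
```

The force has gone from −4 to +5 N, so the tall carton is resting on the flat one. I'm releasing and retreating straight up.

Call:
play_rows:
  increments:
    - {"offset":[0,0,0],"rotation":[0,0,0]}
    - {"offset":[0,0,0],"rotation":[0,0,0]}
    - {"offset":[0,0,0],"rotation":[0,0,0]}
    - {"offset":[0,0,0],"rotation":[0,0,0]}
    - {"offset":[0,0,0],"rotation":[0,0,0]}
    - {"offset":[0,0,0],"rotation":[0,0,0]}
    - {"offset":[0,0,0],"rotation":[0,0,0]}
  grip: -1

```text
clock: 31.9
tool_pos: [0.5314, 0.0789, 0.0316]
tcp_rot: [[-0.99, -0.139, 0.0], [-0.139, 0.99, 0.0], [-0.0, 0.0, -1.0]]
force: [0.5, 0.8, 1.2]
finger_gap: 0.0857
finger_force: 0.0
```

Call:
play_rows:
  increments:
    - {"offset":[0,0,-0.015],"rotation":[0,0,0]}
    - {"offset":[0,0,-0.04],"rotation":[0,0,0]}
    - {"offset":[0,0,-0.08],"rotation":[0,0,0]}
    - {"offset":[0,0,-0.12],"rotation":[0,0,0]}
    - {"offset":[0,0,-0.16],"rotation":[0,0,0]}
    - {"offset":[0,0,-0.18],"rotation":[0,0,0]}
    - {"offset":[0,0,-0.18],"rotation":[0,0,0]}
    - {"offset":[0,0,-0.18],"rotation":[0,0,0]}

```text
clock: 32.57
tool_pos: [0.532, 0.0791, 0.2128]
tcp_rot: [[-0.99, -0.139, 0.003], [-0.139, 0.99, 0.001], [-0.003, 0.001, -1.0]]
force: [0.2, 0.6, -0.8]
finger_gap: 0.0858
finger_force: 0.0
```

```bash
python3 - <<'E'
from h import *
from cell import imaging,state
for i in range(3):c=imaging.read_camera('wrist')
print(state()['clock'],state()['tool_pos'],state()['force'])
hsv=cv2.cvtColor(c['pixels'],cv2.COLOR_RGB2HSV).astype(int);H,S,V=np.moveaxis(hsv,2,0)
m=((S<60)&(V>40));w=np.zeros_like(m);w[90:300,240:405]=1
m=cv2.morphologyEx((m&w).astype(np.uint8),cv2.MORPH_CLOSE,np.ones((15,15)))
for z in(.049,.109):print(z,rect(c,m,z))
b=(m&1)*1;print([(r,int(np.flatnonzero(b[r]).min()),int(np.flatnonzero(b[r]).max())) for r in range(100,290,8) if b[r].any()])
E
```

```text
32.7167 [0.53018679 0.07868862 0.21006434] [-0.2934405  -0.96800033  0.05341206]
0.049 (((606.1414794921875, 92.15584564208984), (162.4217071533203, 210.07040405273438), 3.6565327644348145), (240, 174, 165, 126))
0.109 (((580.3914794921875, 88.07475280761719), (133.05589294433594, 172.08978271484375), 3.6565234661102295), (240, 174, 165, 126))
[(100, 240, 404), (148, 298, 352), (156, 295, 353), (164, 295, 353), (172, 295, 353), (180, 240, 353), (188, 240, 352), (196, 240, 352), (204, 240, 352), (212, 240, 351), (220, 240, 351), (228, 240, 352), (236, 240, 404), (244, 240, 404), (252, 240, 404), (260, 240, 404), (268, 240, 404), (276, 240, 404), (284, 240, 404)]
```

```bash
python3 - <<'E'
from h import *
from cell import imaging,state
for i in range(4):c=imaging.read_camera('wrist')
hsv=cv2.cvtColor(c['pixels'],cv2.COLOR_RGB2HSV).astype(int);H,S,V=np.moveaxis(hsv,2,0)
print('row means col 324 (S,V):',[(r,int(S[r,310:340].mean()),int(V[r,310:340].mean())) for r in range(136,270,5)])
m=((S<60)&(V>40));w=np.zeros_like(m);w[140:260,285:362]=1
m=cv2.morphologyEx((m&w).astype(np.uint8),cv2.MORPH_CLOSE,np.ones((9,9)))
print(rect(c,m,.109),state()['tool_pos'])
E
```

```text
row means col 324 (S,V): [(136, 206, 116), (141, 198, 115), (146, 8, 115), (151, 35, 83), (156, 8, 121), (161, 7, 123), (166, 9, 124), (171, 8, 123), (176, 7, 119), (181, 136, 101), (186, 172, 94), (191, 6, 131), (196, 5, 118), (201, 23, 116), (206, 24, 116), (211, 6, 128), (216, 6, 120), (221, 7, 119), (226, 8, 122), (231, 57, 183), (236, 213, 161), (241, 199, 81), (246, 198, 81), (251, 205, 81), (256, 207, 82), (261, 215, 179), (266, 33, 149)]
(((523.0520629882812, 77.77713012695312), (84.02103424072266, 54.669918060302734), 7.9651055335998535), (295, 144, 60, 88)) [0.53075511 0.07864822 0.21054692]
```

The tall carton's lid measures 55 mm wide at yaw 8°, within 3 mm of the flat carton's centre, at the expected height and upright. The arm is clear, so I'm handing in.

```bash
python3 -c "
from cell import ticket;print(ticket.job_done())"
```

```text
the job is handed in; nothing more can be done
None
```

Both cartons were hefted; the flat one is heavier (about 0.57 kg against 0.41 kg) and stands mid-tote with the tall one about 3 mm off centre on top, handed in at about 33 s after one early grasp closed just above the flat carton.

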